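# Degas cut rubber pads in the hand-pumped vacuum chamber

## Robot

A 7-joint arm with a two-finger parallel gripper is mounted at the origin on a cart in front of the work surface, level with it; the furniture and walls round the work are solid. World frame = base frame: x ahead of the robot, y to its left, z up, the work surface at z = 0. Lengths are in m, angles in degrees, forces in N, time in s.
With the tool pointing down it reaches from about 0.4 to 0.925 m from the base axis. Payload 4.1 kg.
Tool frame: the origin (TCP) lies at the very end of the fingers, on their centre line; the grasp point (between the pads) lies 19 mm behind it; z points along the fingers, y is the line along which they close (so a half turn about z gives the same grasp; the last joint's range is limited). The gripper opens to 85 mm and grips with 20 to 120 N. Pads are 22 mm wide; open, the fingers measure 114 mm over their backs; the gripper's body (76 mm by 85 mm) begins 54 mm behind the grasp point. The pads swing forward as they close: fully open they stand 13 mm farther back than shut.
Start: joints at [69.901, 22.827, 2.584, 88.041, -1.071, 69.15, -2.905], TCP at [0.162, -0.63, 0.231] pointing down, gripper open.
Joint ranges: [-161.44, 161.44], [-28.35, 127.94], [-78.24, 83.42], [0, 140.83], [-78.03, 258.03], [13.02, 114.36], [-168.23, 168.23]. Speed limits (degrees/s): [147.25, 147.25, 180, 180, 180, 180, 180].

## Interface

Orientations are given as [roll, pitch, yaw] about the fixed x, y, z axes, in that order (R = Rz(yaw) Ry(pitch) Rx(roll)).
In Python, from workcell import ctrl gives the robot as it stands. The module is installed in compiled form; this text tells all that it offers.
- The arm moves only by the shell command python3 -m creep 'ROWS' [FORCE]. ROWS is JSON, a list of rows, each a list of 3 entries, a list of its own where there are three numbers: the finger opening in cm, from 0 to 8.54, then the shift along the tool's x, y, z in cm, then the turn, a rotation vector about the tool's x, y, z in degrees. A call has 1 to 12 rows; each row shifts and turns the commanded pose from where the row before left it, along the tool's axes as they then stand; what a row does not reach is not made up. A row lasts 1/12 s, in which the tool goes at most 41.7 mm and 7.16 degrees, less where a joint would pass 70% of its speed; a pose out of reach is approached as far as the arm can. A call with a gripper value outside its range is refused whole. The fingers move at their own pace and stop on an object; FORCE is the grip in N (left out, the last holds). Time passes only in rows, so rows that do not move let the fingers close. It gives the time, the measured TCP pose, the force and the opening at its end, in the units of the state.
- ctrl.get_state(): the state, without advancing time (a new reading comes with each control period).
- ctrl.get_image(name): name is "scene" or "top" or "wrist"; returns a dict with "img" (400x640x3 uint8, blue, green, red), "depth" (400x640 float32, m along the optical axis (not along the pixel's ray), 0 where there is no reading), "camera_matrix" (3x3 intrinsics, pixels), "k1" (the pictures are not rectified: a ray, as slopes to the right and down, at radius r is drawn at 1 + k1 r^2 times it, then the intrinsics apply), "pose" (4x4, takes a point from camera to world coordinates); the wrist camera has in their place "mount" (4x4, takes a point from camera to tool coordinates, whose origin is the TCP and whose axes are the flange's). Camera axes: x right, y down, z forward; pixel columns grow to the right and rows downward; lengths in m; the calibration is good to about 2 mm. A picture is of the moment at which its call begins: read the wrist's pose just before it.
- ctrl.close_job(): hands the job in, once; it reports no verdict.
The state is a dict: "time_s": time; "joints": joint angles; "joint_velocities": joint speeds; "joint_efforts": joint torques, N m; "eef_pos": TCP position; "eef_rot": TCP orientation; "wrist_force": force on the tool from outside, world axes, zero at the start; "moment": the same for the moment, N m; "opening": finger opening in m.
Only numpy, scipy, OpenCV 4.12 (cv2) and the standard library are available. Lean on these libraries where they do the work, as an engineer would, in place of code of your own. Each camera call takes 0.05 s, during which the arm holds its last target. There are 200 camera calls.

## Task

Put the cut rubber pads under vacuum: set the open petri dish down gently, level, inside the small vacuum chamber, shut the clear lid fully, and press the toggle clamp's handle all the way down so that it holds the lid. Then work the hand pump: squeeze the trigger fully towards its fixed grip and let it spring right back, twice. Do not tip the dish or disturb the tweezers, tip box, gauge and timer that lie about.

Things in the scene. Friction and masses are not known exactly. Their poses are not given: they have to be found in the camera images.
- chamber: Low aluminium vacuum chamber on a base plate, toggle clamp at its left (+y) end, black hand pump lying at its right end. Origin: on the worktop under the chamber's centre; x to the lid hinge at the back, y to the clamp, z up. Outside 136 (x) x 184 (y), inside 112 x 160 mm; inner floor at z = 16, rim at 52 mm. Up to 9 degrees askew. Chamber coordinates below are in its frame, mm.
- chamber_floor (a point): Centre of the chamber's inner floor (perforated plate), 16 mm above the worktop; axes as chamber. The dish stands on this floor.
- lid (a joint): Hinge of the clear lid, rad: 0 = shut flat on the gasket, grows as it opens (1.55 to 1.72 at the start: standing about upright; stop at 1.75). Stiff hinge (0.25 Nm): the lid stays where it is left.
- lid_hinge (a point): Point on the lid's hinge axis (along y of the chamber) at mid width, 74 mm behind the chamber's centre, 60 mm above the worktop. Axes turn with the lid: -x points from hinge to free edge, z out of its outer face (up when shut).
- lid_edge (a point): Middle of the lid's free edge, 148 mm from the hinge; axes as lid_hinge. The lid is a clear plate, 184 mm wide, 12 mm thick, with an aluminium rail, 16 x 16 mm, along this edge. Shut, the plate's top is 66 mm and the rail's top 69 mm above the worktop.
- clamp_handle (a joint): Toggle clamp handle relative to the clamp's arm, rad: 0 = open (handle up, leaning 17 degrees outward; arm up, clear of the lid); grows as the handle is swung outward and down; 2.71 = clamped, the stop: handle flat, pointing outward (+y), the arm's rubber pad bearing on the lid. Turns in the chamber's y-z plane. Light friction, under 1 N at the handle's end; stays where it is left.
- clamp_end (a point): Outer end of the clamp handle, 100 mm from its pivot; a grey plastic sleeve, 16 mm thick, covers the last 60 mm. Its pivot is linked and shifts during the motion, from chamber (0, 130, 86) open to (0, 119, 90) clamped. The end is 182 mm above the worktop when open and swings over in an arc, outward and down, to clamped_end. x axis as the chamber's.
- clamped_end (a point): Fixed mark: where the end of the handle lies when the clamp is fully down, chamber frame (0, 219, 82) mm; axes as chamber.
- pump_trigger (a joint): Pump trigger, rad: 0 = released, 0.28 = squeezed fully (stop). Sprung: about 2.5 N at trigger_pad at the start of travel, 10 N at the end; springs back by itself. Pivot is vertical, at chamber (12, -169.5) mm.
- trigger_pad (a point): Place to squeeze on the trigger: 57 mm from its pivot, 37 mm above the worktop. The trigger is a grey bar 11 mm thick and 22 mm high, between the fixed grip and the chamber, leaning 16 degrees towards the chamber when released. A full squeeze moves this point 16 mm along the chamber's -y, to chamber (-45, -169.5).
- pump_grip (a point): Middle of the pump's fixed grip, chamber (-45, -192, 37); axes as the chamber's. A black bar 18 mm thick (y), 26 mm high, along x from the barrel to x = -79. Over both outsides, grip and trigger measure 53 mm here released, 37 mm squeezed (y = -164 to -201). Base plate below them: top at z = 6. Barrel with gauge, 74 mm high, behind: x = 16 and more.
- petri_dish: Open clear plastic petri dish with four small dark rubber pads, 69 mm in diameter, 13 mm high, 30 to 40 g. Origin: centre of its underside, z up. Grasp across the diameter, low on the rim.
- tweezers: Bystander: steel tweezers, 17 x 128 x 10 mm, lying; origin at the centre of the underside.
- tip_box: Bystander: closed box of pipette tips, 69 x 114 x 64 mm; origin at the centre of the underside.
- thickness_gauge: Bystander: dial thickness gauge on its back, 95 x 69 x 22 mm; origin at the centre of the underside.
- timer: Bystander: square lab timer, 62 x 62 x 17 mm; origin at the centre of the underside.
There are look-alikes about, which are no part of the job. There is more than one size of the petri_dish; the one meant has the size given above.

How it is judged:
By the outcome, as a careful person would: the job done as asked, in the order asked, and still so for the second after the job is handed in, with the robot touching nothing.
It also fails if it takes over 72 s, if anything falls off the work surface, if the arm or the gripper's body presses on something with over 40 N, if the wrist force passes 120 N, or if a joint passes its speed limit or range.

## Working session

There is one attempt and no reset: what is moved stays moved. The work goes in short steps, Python scripts to look and compute and a shell command to move; the robot and the scene stay as the last step left them, time stands still between calls to the robot, and variables do not carry over. Pictures are saved under pics/ and viewed, on a budget of 13 in all, crops included, one or two more only if the job needs it, and the job is handed in when it is done.

```bash
mkdir -p pics; cat > h.py <<'E'
import numpy as np, cv2
from workcell import ctrl
from scipy.spatial.transform import Rotation as R
def grab(name):
    s=ctrl.get_state(); d=ctrl.get_image(name)
    if name=="wrist":
        T=np.eye(4); T[:3,3]=s["eef_pos"]; T[:3,:3]=R.from_euler("xyz",s["eef_rot"],degrees=True).as_matrix()
        d["pose"]=T@np.array(d["mount"])
    np.savez("last_%s.npz"%name,**{k:v for k,v in d.items()})
    return d
def load(name): return dict(np.load("last_%s.npz"%name))
def ray(d,u,v):
    K=np.array(d["camera_matrix"]);k=float(d["k1"])
    x=(u-K[0,2])/K[0,0];y=(v-K[1,2])/K[1,1]
    a,b=x,y
    for _ in range(20):
        f=1+k*(a*a+b*b); a,b=x/f,y/f
    return np.array([a,b,1.])
def onz(d,u,v,z):
    P=np.array(d["pose"]); r=P[:3,:3]@ray(d,u,v); c=P[:3,3]
    return c+r*(z-c[2])/r[2]
def dep(d,u,v):
    P=np.array(d["pose"]); return P[:3,:3]@(ray(d,u,v)*d["depth"][int(v),int(u)])+P[:3,3]
def proj(d,p):
    P=np.array(d["pose"]);K=np.array(d["camera_matrix"]);q=P[:3,:3].T@(np.array(p)-P[:3,3]);a=q[:2]/q[2]
    a=a*(1+float(d["k1"])*(a@a));return K[0,0]*a[0]+K[0,2],K[1,1]*a[1]+K[1,2]
def cloud(d):
    P=np.array(d["pose"]);h,w=d["depth"].shape;v,u=np.mgrid[:h,:w].astype(float)
    K=np.array(d["camera_matrix"]);k=float(d["k1"]);x=(u-K[0,2])/K[0,0];y=(v-K[1,2])/K[1,1];a,b=x,y
    for _ in range(20):
        f=1+k*(a*a+b*b);a,b=x/f,y/f
    return np.stack([a,b,np.ones_like(a)],-1)*d["depth"][...,None]@P[:3,:3].T+P[:3,3]
E
python3 - <<'E'
from h import *
a=grab("top");b=grab("scene")
cv2.imwrite("pics/top.png",a["img"]);cv2.imwrite("pics/scene.png",b["img"])
print(a["pose"],b["pose"],a["camera_matrix"],ctrl.get_state())
E
```

```text
[[ 0.02625827 -0.99847195  0.04862365  0.42724699]
 [-0.9996364  -0.02652496 -0.0048476  -0.15080688]
 [ 0.00612993 -0.04847868 -0.99880541  1.62216959]
 [ 0.          0.          0.          1.        ]] [[ 0.21983886 -0.54839917  0.80680185 -0.98059772]
 [-0.97526089 -0.14319501  0.16840842 -0.46098237]
 [ 0.02317496 -0.823865   -0.56631209  1.18206676]
 [ 0.          0.          0.          1.        ]] [[429.57647794   0.         324.74621032]
 [  0.         429.57647794 194.28172151]
 [  0.           0.           1.        ]] {'time_s': 0.1, 'joints': array([69.90076169, 22.86551426,  2.57992158, 88.10793583, -1.07084276,
       69.15171232, -2.90515819]), 'joint_velocities': array([ 0.08272942, -0.09081847,  0.00442931, -0.112215  , -0.01760402,
       -0.03442073, -0.02219496]), 'joint_efforts': array([ 4.16252034e-03, -4.76263082e+01,  1.37055293e+00, -2.54949832e+01,
        1.19286863e-02,  5.07624602e-03,  6.20189724e-06]), 'eef_pos': array([ 0.16182316, -0.62892841,  0.23038404]), 'eef_rot': array([-1.79899228e+02,  7.25821586e-03,  1.44337421e+01]), 'wrist_force': array([-1.24706565,  0.35591496, -0.52167427]), 'moment': array([-0.02018389, -0.06554037, -0.03137012]), 'opening': 0.08584406781987011}
```

View pics/top.png

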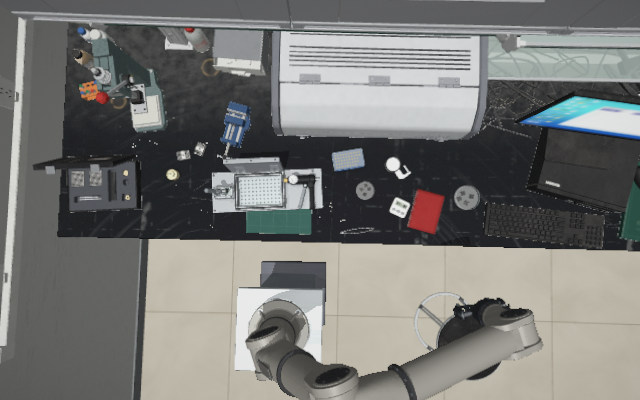

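View pics/scene.png

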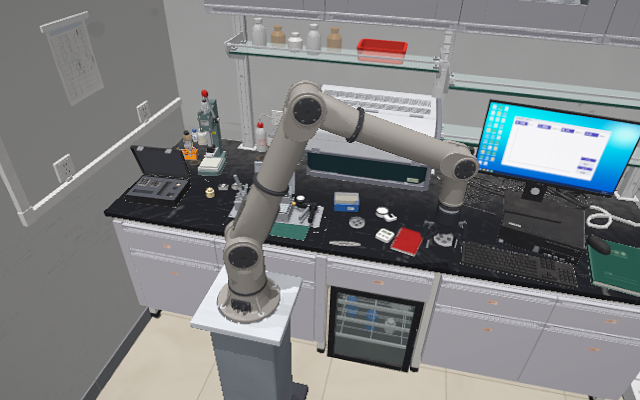

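Top view: the chamber is at about (262,190) with its lid standing up at (253,165), the pump at (302,185) and the clamp at (222,190). A small dish is at (365,190) and a larger look-alike at (467,196). Tweezers are at (357,231), the timer at (400,207), the gauge at (397,166) and the tip box at (348,159).

```bash
python3 - <<'E'
from h import *
a=load("top");im=a["img"]
c=cv2.resize(im[145:245,205:415],None,fx=3.8,fy=3.8,interpolation=cv2.INTER_CUBIC);cv2.imwrite("pics/topc.png",c)
C=cloud(a)
for n,(u,v) in dict(dish=(365,190),big=(467,196),tipbox=(348,159),rim=(262,190),base=(240,208)).items(): print(n,onz(a,u,v,0.0).round(3),C[v,u].round(3))
# dish segmentation
g=cv2.cvtColor(im,cv2.COLOR_BGR2GRAY)[170:215,340:485]
_,m=cv2.threshold(g,80,255,0)
for ct in cv2.findContours(m,0,2)[0]:
    if cv2.contourArea(ct)>80:
        (x,y),r=cv2.minEnclosingCircle(ct);print(x+340,y+170,r,cv2.contourArea(ct),onz(a,x+340,y+170,0.008).round(4),2*r*1.615/429.6)
E
```

```text
dish [ 0.526 -0.311  0.   ] [ 0.526 -0.31   0.002]
big [ 0.514 -0.696  0.   ] [ 0.514 -0.696 -0.002]
tipbox [ 0.643 -0.243  0.   ] [ 0.634 -0.24   0.066]
rim [0.516 0.079 0.   ] [0.515 0.076 0.02 ]
base [0.446 0.159 0.   ] [0.445 0.148 0.057]
399.2441864013672 207.10465240478516 10.959894180297852 254.0 [ 0.465  -0.4397  0.008 ] 0.08240330121592658
425.52787017822266 205.11475372314453 17.02967643737793 511.0 [ 0.4752 -0.5382  0.008 ] 0.12803969947097465
466.63999938964844 197.0 12.991235733032227 467.5 [ 0.5098 -0.6917  0.008 ] 0.09767619045087078
364.6951217651367 190.18902397155762 9.28131103515625 245.5 [ 0.5252 -0.3086  0.008 ] 0.06978266909579768
```

View pics/topc.png

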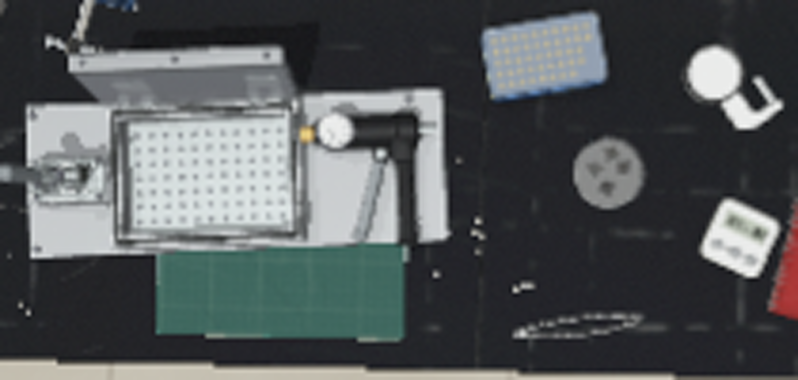

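```bash
python3 - <<'E'
from h import *
a=load("top");C=cloud(a)
def pts(z0,z1,box):
    u0,u1,v0,v1=box; P=C[v0:v1,u0:u1].reshape(-1,3); return P[(P[:,2]>z0)&(P[:,2]<z1)]
P=pts(.045,.058,(228,290,170,213))
print(len(P),cv2.minAreaRect(P[:,:2].astype(np.float32)*1000))
F=pts(.010,.024,(228,290,170,213));print("floor",len(F),cv2.minAreaRect(F[:,:2].astype(np.float32)*1000),F[:,2].mean())
# front edge of rim via rays
for nm,(cx,cy),z in [("rimUL",(113,113),.052),("rimUR",(300,107),.052),("rimLR",(307,235),.052),("rimLL",(118,245),.052)]:
    print(nm,onz(a,205+cx/3.8,145+cy/3.8,z)[:2].round(4))
L=pts(.07,.25,(215,285,150,175));print("lid",len(L),L.min(0),L.max(0))
top=L[L[:,2]>L[:,2].max()-.012];print(top.mean(0),cv2.minAreaRect(top[:,:2].astype(np.float32)*1000))
B=C[170:215,205:325].reshape(-1,3);B=B[(B[:,2]>-.004)&(B[:,2]<.012)]
H=pts(.1,.25,(195,235,175,205));print("handle",len(H)); print(H[H[:,2].argsort()[::-1]][:6].round(3))
E
```

```text
563 ((512.1116943359375, 87.10790252685547), (137.88072204589844, 216.5801544189453), 3.921600103378296)
floor 1275 ((510.7661437988281, 89.75083923339844), (157.48016357421875, 228.69078063964844), 2.0396063327789307) 0.01698077896048035
rimUL [0.5665 0.1726]
rimUR [ 0.5772 -0.0069]
rimLR [ 0.454  -0.0174]
rimLL [0.4397 0.1632]
lid 730 [ 0.57385857 -0.00197536  0.07021392] [0.61602059 0.18092177 0.21753526]
[0.6013647  0.0888101  0.20904535] ((601.2367553710938, 90.20611572265625), (16.274700164794922, 181.9987030029297), 3.7604997158050537)
handle 97
[[0.504 0.241 0.189]
 [0.497 0.245 0.186]
 [0.498 0.235 0.185]
 [0.498 0.239 0.185]
 [0.501 0.245 0.185]
 [0.504 0.239 0.185]]
```

```bash
cat >> h.py <<'E'
def delta(p,rpy=None):
    s=ctrl.get_state();Rm=R.from_euler("xyz",s["eef_rot"],degrees=True)
    d=Rm.inv().apply(np.array(p)-s["eef_pos"])*100
    print("t",s["time_s"],"delta cm",d.round(2),"dist",np.linalg.norm(d).round(2),end=" ")
    if rpy is not None: print("rotvec",np.degrees((Rm.inv()*R.from_euler("xyz",rpy,degrees=True)).as_rotvec()).round(2),end=" ")
    print("F",s["wrist_force"].round(1),"open",round(s["opening"],4),"pos",s["eef_pos"].round(4),s["eef_rot"].round(1))
CH=[0.510,0.081,3.9]
def ch(x,y,z):
    a=np.radians(CH[2]);return [CH[0]+(x*np.cos(a)-y*np.sin(a))/1000,CH[1]+(x*np.sin(a)+y*np.cos(a))/1000,z/1000]
E
python3 -m creep '[[8.5,[1,-0.5,0.1],[0,0,0.5]],[8.5,[2.5,-1.3,0.2],[0,0,0]],[8.5,[3.4,-1.7,0.3],[0,0,0]],[8.5,[3.6,-1.8,0.3],[0,0,0]],[8.5,[3.6,-1.8,0.3],[0,0,0]],[8.5,[3.6,-1.8,0.3],[0,0,0]],[8.5,[3.6,-1.8,0.3],[0,0,0]],[8.5,[3.6,-1.8,0.3],[0,0,0]],[8.5,[3.6,-1.8,0.3],[0,0,0]],[8.5,[3.6,-1.8,0.3],[0,0,0]],[8.5,[3.6,-1.8,0.3],[0,0,0]],[8.5,[3.6,-1.8,0.3],[0,0,0]]]' 30
python3 -m creep '[[8.5,[2.5,-1.3,0],[0,0,2.5]],[8.5,[1,-0.5,0],[0,0,2.5]],[8.5,[0,0,0],[0,0,2.5]],[8.5,[0,0,0],[0,0,2.5]],[8.5,[0,0,0],[0,0,0]]]'
python3 - <<'E'
from h import *
d=grab("wrist");delta([.5255,-.310,.2],[180,0,3.9])
cv2.imwrite("pics/w1.png",d["img"]);print(d["mount"])
print(proj(d,[.5255,-.310,.008]),proj(d,list(ctrl.get_state()["eef_pos"])))
E
```

```text
time_s: 1.1
eef_pos: [0.4968, -0.342, 0.1979]
eef_rot: [-180.0, 0.0, 13.9]
wrist_force: [0.7, -0.2, 0.4]
opening: 0.0849
time_s: 1.52
eef_pos: [0.5258, -0.3176, 0.1977]
eef_rot: [-180.0, 0.1, 3.9]
wrist_force: [-0.9, 0.1, 0.1]
opening: 0.0854
t 1.5667 delta cm [ 0.04 -0.79 -0.22] dist 0.82 rotvec [-0.02  0.06  0.09] F [-0.2 -0.2  0.9] open 0.0848 pos [ 0.5256 -0.3179  0.1978] [-1.8e+02  1.0e-01  4.0e+00]
[[ 7.34165961e-04 -9.55824596e-01 -2.93936732e-01  7.50071848e-02]
 [ 9.99999688e-01  6.15825577e-04  4.95155868e-04  1.91171561e-04]
 [-2.92268400e-04 -2.93937004e-01  9.55824750e-01 -1.43232872e-01]
 [ 0.00000000e+00  0.00000000e+00  0.00000000e+00  1.00000000e+00]]
(np.float64(306.6714418517112), np.float64(174.1060818972887)) (np.float64(313.9413785707073), np.float64(257.633011797088))
```

View pics/w1.png

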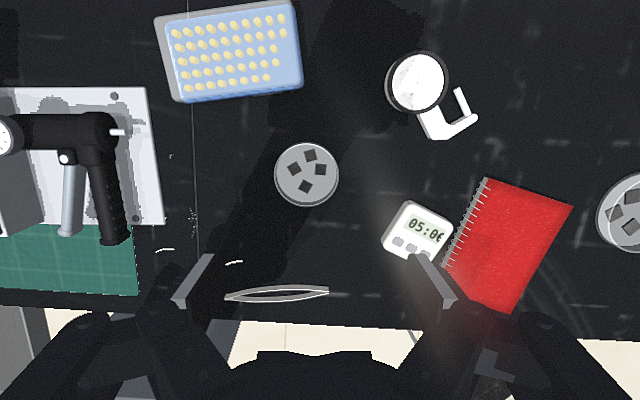

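```bash
python3 - <<'E'
from h import *
d=load("wrist");g=cv2.cvtColor(d["img"],cv2.COLOR_BGR2GRAY)
m=(g[130:220,260:350]>75).astype(np.uint8)
c=max(cv2.findContours(m,0,2)[0],key=cv2.contourArea);(x,y),r=cv2.minEnclosingCircle(c)
print(x+260,y+130,r,onz(d,x+260,y+130,.01),onz(d,x+260+r,y+130,.012)-onz(d,x+260-r,y+130,.012))
C=cloud(d);s=ctrl.get_state()
for v,u in [(260,205),(262,200),(258,210),(262,430),(258,425),(290,450),(300,180)]: print(u,v,(C[v,u]-s["eef_pos"]).round(4))
delta([.5257,-.310,-.004],[180,0,3.9])
E
```

```text
305.9770736694336 174.10480499267578 32.756954193115234 [ 0.52590202 -0.30927057  0.01      ] [ 0.00486896 -0.0698924   0.        ]
205 260 [0.0078 0.047  0.0232]
200 262 [0.0083 0.0481 0.026 ]
210 258 [0.0083 0.0452 0.022 ]
430 262 [ 0.0148 -0.0475  0.0257]
425 258 [ 0.0152 -0.0463  0.023 ]
450 290 [ 0.0147 -0.0475  0.046 ]
180 300 [0.0074 0.0465 0.0508]
t 1.5667 delta cm [ 0.08 -0.78 20.18] dist 20.19 rotvec [-0.02  0.06  0.09] F [-0.2 -0.2  0.9] open 0.0848 pos [ 0.5256 -0.3179  0.1978] [-1.8e+02  1.0e-01  4.0e+00]
```

```bash
python3 -m creep '[[8.5,[0.1,-0.8,0.5],[0,0,0]],[8.5,[0,0,1.5],[0,0,0]],[8.5,[0,0,2.5],[0,0,0]],[8.5,[0,0,3],[0,0,0]],[8.5,[0,0,3],[0,0,0]],[8.5,[0,0,3],[0,0,0]],[8.5,[0,0,2.5],[0,0,0]],[8.5,[0,0,1.7],[0,0,0]],[8.5,[0,0,1],[0,0,0]],[8.5,[0,0,0.8],[0,0,0]],[8.5,[0,0,0.7],[0,0,0]],[8.5,[0,0,0],[0,0,0]]]'
python3 -m creep '[[7.5,[0,0,0],[0,0,0]],[7,[0,0,0],[0,0,0]],[6.7,[0,0,0],[0,0,0]],[6.4,[0,0,0],[0,0,0]],[6.4,[0,0,0],[0,0,0]],[6.4,[0,0,0],[0,0,0]]]' 25
python3 - <<'E'
from h import *
d=grab("wrist");cv2.imwrite("pics/w2.png",d["img"]);delta([.526,-.3095,.2],[180,0,3.9])
E
```

```text
time_s: 2.57
eef_pos: [0.526, -0.3097, -0.0044]
eef_rot: [-180.0, 0.0, 3.9]
wrist_force: [-0.3, -0.9, -0.6]
opening: 0.085
time_s: 3.07
eef_pos: [0.5272, -0.3105, -0.0022]
eef_rot: [179.9, -0.1, 3.9]
wrist_force: [-2.0, 1.1, 6.4]
opening: 0.0672
t 3.1167 delta cm [ -0.08  -0.08 -20.22] dist 20.22 rotvec [ 0.07 -0.1   0.03] F [-0.7  1.3  6.3] open 0.0669 pos [ 0.5272 -0.3105 -0.0022] [ 1.799e+02 -1.000e-01  3.900e+00]
```

View pics/w2.png

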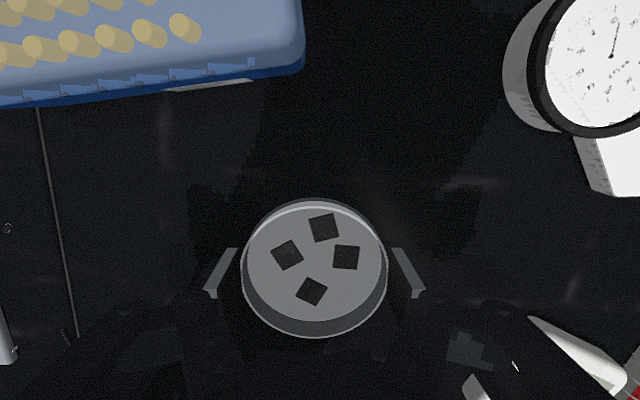

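```bash
python3 -m creep '[[6.2,[0,0,-0.3],[0,0,0]],[6.2,[0,0,-0.6],[0,0,0]],[6.2,[0,0,-1.2],[0,0,0]],[6.2,[0,0,-2],[0,0,0]],[6.2,[0,0,-2.6],[0,0,0]],[6.2,[0,0,-3],[0,0,0]],[6.2,[0,0,-3],[0,0,0]],[6.2,[0,0,-2.8],[0,0,0]],[6.2,[0,0,-2],[0,0,0]],[6.2,[0,-0.5,-1.2],[0,0,0]],[6.2,[0,-1.2,-0.5],[0,0,0]],[6.2,[0,-2,0],[0,0,0]]]'
python3 -m creep '[[6.2,[0,-2.6,0],[0,0,0]],[6.2,[0,-3.2,0],[0,0,0]],[6.2,[0,-3.5,0],[0,0,0]],[6.2,[0,-3.5,0],[0,0,0]],[6.2,[0,-3.5,0],[0,0,0]],[6.2,[0,-3.5,0],[0,0,0]],[6.2,[0,-3.5,0],[0,0,0]],[6.2,[0,-3.4,0],[0,0,0]],[6.2,[0.1,-3,0],[0,0,0]],[6.2,[0.1,-2.4,0],[0,0,0]],[6.2,[0.2,-1.7,0],[0,0,0]],[6.2,[0,-1,0],[0,0,0]]]'
python3 - <<'E'
from h import *
d=grab("wrist");cv2.imwrite("pics/w3.png",d["img"]);delta(ch(-5,0,14),[180,0,3.9])
E
```

```text
time_s: 4.12
eef_pos: [0.5237, -0.2743, 0.1895]
eef_rot: [179.9, -0.1, 3.7]
wrist_force: [0.4, 0.4, -0.6]
opening: 0.0674
time_s: 5.12
eef_pos: [0.5021, 0.0781, 0.1873]
eef_rot: [-179.9, 0.1, 4.2]
wrist_force: [0.3, 0.6, -0.0]
opening: 0.0667
t 5.1667 delta cm [ 0.33 -0.11 17.35] dist 17.35 rotvec [-0.1   0.11  0.38] F [ 0.2  2.3 -0.3] open 0.0668 pos [0.5021 0.0791 0.1875] [-1.799e+02  1.000e-01  4.300e+00]
```

View pics/w3.png

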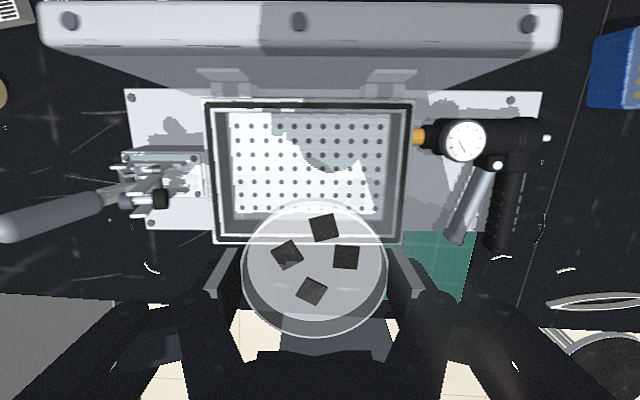

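```bash
python3 - <<'E'
from h import *
d=load("wrist");C=cloud(d)
q=[onz(d,u,v,.052)[:2] for u,v in [(205,99),(413,98),(402,245),(213,243)]]
for p in q: print(p.round(4))
print("mean",np.mean(q,0),"yaw top/left/right",np.degrees(np.arctan2(-(q[0]-q[1])[0],(q[0]-q[1])[1])),np.degrees(np.arctan2(*(q[0]-q[3])[::-1])),np.degrees(np.arctan2(*(q[1]-q[2])[::-1])))
for n,(u,v) in dict(rimL=(215,170),rimR=(401,170),rimT=(310,103),gripend=(496,245),grip=(507,205),trigend=(458,240),trig=(470,210),handleend=(8,226),sl=(60,210),railL=(60,15),railM=(298,21),railR=(529,23)).items(): print(n,C[v,u].round(4))
print("exp grip",ch(-45,-192,50),"trigpad",ch(-45,-153.5,48),"handle end",ch(0,159,182))
E
```

```text
[0.5724 0.1755]
[5.862e-01 2.000e-04]
[ 0.4505 -0.0119]
[0.4389 0.1715]
mean [0.5120258  0.08382118] yaw top/left/right 4.518159693900581 1.754834720006938 5.078639353644018
rimL [0.5119 0.1677 0.0536]
rimR [0.5243 0.0011 0.0533]
rimT [0.5757 0.0867 0.0534]
gripend [ 0.4561 -0.1053  0.0493]
grip [ 0.498  -0.1049  0.0503]
trigend [ 0.4591 -0.0661  0.0504]
trig [ 0.4898 -0.0722  0.0481]
handleend [0.5053 0.2349 0.1827]
sl [0.506  0.227  0.1581]
railL [0.5997 0.1741 0.2076]
railM [0.603  0.0907 0.2105]
railR [0.609  0.0107 0.2086]
exp grip [np.float64(0.47816314326012543), np.float64(-0.11361606961637237), 0.05] trigpad [np.float64(0.4755445545695134), np.float64(-0.07520522488120158), 0.048] handle end [np.float64(0.49918556878422554), np.float64(0.23963180033486126), 0.182]
```

```bash
sed -i 's/^CH=.*/CH=[0.511,0.0835,4.1]/' h.py; python3 -m creep '[[6.2,[0.2,-0.2,0.6],[0,0,0]],[6.2,[0.2,-0.2,1.5],[0,0,0]],[6.2,[0,0,2.4],[0,0,0]],[6.2,[0,0,2.4],[0,0,0]],[6.2,[0,0,2.4],[0,0,0]],[6.2,[0,0,2.2],[0,0,0]],[6.2,[0,0,2],[0,0,0]],[6.2,[0,0,1.5],[0,0,0]],[6.2,[0,0,1],[0,0,0]],[6.2,[0,0,0.6],[0,0,0]],[6.2,[0,0,0.4],[0,0,0]],[6.2,[0,0,0],[0,0,0]]]'
python3 -c "
from h import *
delta(ch(-5,0,13.8),[180,0,4.1])"
```

```text
time_s: 6.17
eef_pos: [0.5075, 0.078, 0.0179]
eef_rot: [180.0, 0.0, 3.9]
wrist_force: [-0.1, 1.5, -0.4]
opening: 0.0672
t 6.1667 delta cm [-0.11 -0.53  0.41] dist 0.67 rotvec [ 0.03  0.04 -0.21] F [-0.1  1.5 -0.4] open 0.0672 pos [0.5075 0.078  0.0179] [180.    0.    3.9]
```

```bash
python3 -m creep '[[6.2,[0,0,0.15],[0,0,0]],[6.2,[0,0,0.1],[0,0,0]],[6.2,[0,0,0.08],[0,0,0]],[6.2,[0,0,0.05],[0,0,0]],[6.2,[0,0,0],[0,0,0]],[6.2,[0,0,0],[0,0,0]]]'
```

```text
time_s: 6.67
eef_pos: [0.5078, 0.0786, 0.0147]
eef_rot: [180.0, -0.0, 3.9]
wrist_force: [-0.3, 0.9, -0.9]
opening: 0.0673
```

```bash
python3 -m creep '[[6.2,[0,0,0.06],[0,0,0]],[6.2,[0,0,0.05],[0,0,0]],[6.2,[0,0,0.05],[0,0,0]],[6.2,[0,0,0],[0,0,0]],[6.2,[0,0,0],[0,0,0]]]'
```

```text
time_s: 7.08
eef_pos: [0.5078, 0.0786, 0.0138]
eef_rot: [180.0, -0.0, 3.9]
wrist_force: [-3.2, -0.2, 7.9]
opening: 0.0668
```

```bash
python3 -m creep '[[7,[0,0,0],[0,0,0]],[7.6,[0,0,0],[0,0,0]],[8,[0,0,0],[0,0,0]],[8,[0,0,0],[0,0,0]],[8,[0,0,-0.3],[0,0,0]],[8,[0,0,-0.8],[0,0,0]],[8,[0,0,-1.5],[0,0,0]],[8,[0,0,-2.5],[0,0,0]],[8,[0,0,-3.5],[0,0,0]],[8,[0,0,-3.8],[0,0,0]],[8,[0,0,-3.8],[0,0,0]],[8,[0,0,-3.8],[0,0,0]]]'
python3 -m creep '[[4,[0,0,-2.8],[0,0,0]],[2,[0,0,-1.6],[0,0,0]],[0,[0,0,-0.8],[0,0,0]],[0,[0,0,0],[0,0,0]]]'
python3 - <<'E'
from h import *
d=grab("wrist");cv2.imwrite("pics/w4.png",d["img"]);delta(ch(122,0,270),[180,0,4.1])
a=load("top");C=cloud(a).reshape(-1,3);
for x0 in np.arange(.60,.78,.02):
    print(round(x0,2),[ (lambda P: round(float(P[:,2].max()),3) if len(P) else None)(C[(C[:,0]>=x0)&(C[:,0]<x0+.02)&(C[:,1]>y0)&(C[:,1]<y0+.04)]) for y0 in np.arange(-.04,.22,.04)])
E
```

```text
time_s: 8.08
eef_pos: [0.5072, 0.0787, 0.2154]
eef_rot: [180.0, -0.0, 4.0]
wrist_force: [1.0, -0.2, -0.5]
opening: 0.0799
time_s: 8.42
eef_pos: [0.5086, 0.0789, 0.2671]
eef_rot: [-180.0, -0.2, 3.9]
wrist_force: [0.1, 0.5, -0.1]
opening: 0.0325
t 8.4667 delta cm [12.57 -0.5  -0.46] dist 12.59 rotvec [ 0.01 -0.05 -0.17] F [-0.1  0.1 -1. ] open 0.0245 pos [0.5076 0.0786 0.2652] [ 1.8e+02 -1.0e-01  3.9e+00]
0.6 [0.212, 0.214, 0.215, 0.215, 0.216, 0.209, 0.009]
0.62 [0.011, 0.009, None, 0.006, 0.007, 0.057, 0.057]
0.64 [0.008, 0.008, 0.011, 0.008, 0.008, 0.008, 0.054]
0.66 [0.274, 0.27, 0.007, 0.008, 0.011, 0.064, 0.054]
0.68 [0.373, 0.369, 0.007, 0.009, 0.011, 0.07, 0.07]
0.7 [0.391, 0.387, 0.009, 0.009, 0.017, 0.056, 0.036]
0.72 [0.407, 0.405, 0.016, 0.008, 0.025, 0.05, 0.028]
0.74 [0.413, 0.41, 0.01, 0.015, 0.078, 0.072, 0.056]
0.76 [0.419, 0.417, 0.011, 0.01, 0.073, 0.076, 0.072]
0.78 [0.902, 0.898, 0.897, 0.894, 0.893, 0.891, 0.884]
```

View pics/w4.png

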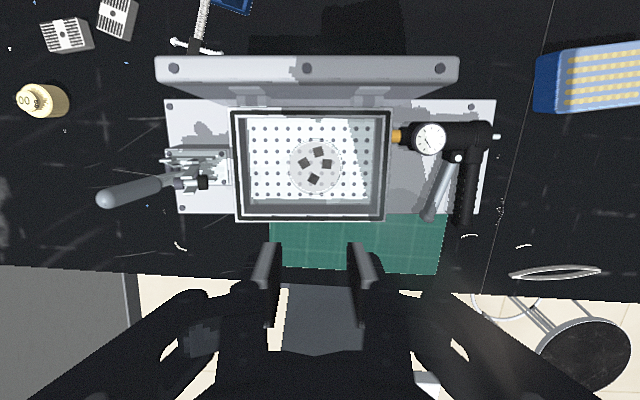

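```bash
python3 -m creep '[[0,[0.5,-0.3,-0.1],[0,0,0]],[0,[1.2,-0.5,-0.1],[0,0,0]],[0,[2,-0.8,-0.1],[0,0,0]],[0,[2.4,-0.9,-0.1],[0,0,0]],[0,[2.3,-0.9,0],[0,0,0]],[0,[2,-0.7,0],[0,0,0]],[0,[1.3,-0.4,0],[0,0,0]],[0,[0.7,0,0],[0,0,0]],[0,[0,0,0],[0,0,0]]]'
python3 - <<'E'
from h import *
delta(ch(122,40,185),[180,0,4.1])
d=grab("wrist");C=cloud(d);L=C[(C[...,2]>.19)&(C[...,2]<.23)&(C[...,0]>.56)&(C[...,0]<.66)&(C[...,1]>0)&(C[...,1]<.18)]
print(len(L),L.min(0) if len(L) else 0,L.max(0) if len(L) else 0)
E
```

```text
time_s: 9.22
eef_pos: [0.6286, 0.1321, 0.2664]
eef_rot: [180.0, 0.2, 4.0]
wrist_force: [-0.2, -0.2, -0.6]
opening: 0.0005
t 9.2167 delta cm [0.15 0.   8.14] dist 8.14 rotvec [ 0.01  0.19 -0.15] F [-0.2 -0.2 -0.6] open 0.0005 pos [0.6286 0.1321 0.2664] [180.    0.2   4. ]
5471 [5.90013749e-01 2.17000942e-05 1.92590138e-01] [0.6173756  0.1799463  0.21099122]
```

```bash
python3 -m creep '[[0,[0.8,0,0],[0,0,0]],[0,[0.1,0,0.5],[0,0,0]],[0,[0,0,1.5],[0,0,0]],[0,[0,0,2],[0,0,0]],[0,[0,0,2],[0,0,0]],[0,[0,0,1.4],[0,0,0]],[0,[0,0,0.6],[0,0,0]],[0,[0,0,0],[0,0,0]]]'
python3 - <<'E'
from h import *
p=[(100,185)]+[(74-138*np.cos(t)+9*np.sin(t)+8*np.sin(t),60+138*np.sin(t)+9*np.cos(t)) for t in np.arange(1.5,-.01,-.125)]
for a in p: print(np.round(a,1),end=" ")
delta(ch(110,40,185))
E
```

```text
time_s: 9.93
eef_pos: [0.6359, 0.1318, 0.1871]
eef_rot: [179.9, 0.2, 3.9]
wrist_force: [0.0, 0.7, 0.6]
opening: 0.0001
[100 185] [ 81.2 198.3] [ 63.8 197.1] [ 46.6 193.8] [ 29.8 188.4] [ 13.7 181. ] [ -1.4 171.7] [-15.4 160.7] [-28. 148.] [-39.  134.1] [-48.2 118.9] [-55.5 102.9] [-60.8  86.1] [-64.  69.] t 9.9333 delta cm [-1.8  -0.07  0.21] dist 1.82 F [0.  0.7 0.6] open 0.0001 pos [0.6359 0.1318 0.1871] [179.9   0.2   3.9]
```

```bash
python3 -m creep '[[0,[-0.8,0,0],[0,0,0]],[0,[-1,0,0],[0,0,0]],[0,[-1,0,0],[0,0,0]],[0,[-1,0,0],[0,0,0]],[0,[-1,0,0],[0,0,0]],[0,[-1,0,0.1],[0,0,0]],[0,[-1,0,0.2],[0,0,0]],[0,[-1,0,0.2],[0,0,0]],[0,[-1,0,0.3],[0,0,0]],[0,[-1,0,0.4],[0,0,0]],[0,[-1,0,0.5],[0,0,0]]]'
python3 -c "
from h import *
delta(ch(-6,40,152))"
```

```text
time_s: 10.85
eef_pos: [0.5288, 0.1253, 0.1724]
eef_rot: [-180.0, -0.1, 3.9]
wrist_force: [1.2, 0.3, 0.2]
opening: -0.0003
t 10.85 delta cm [-2.67  0.05  2.04] dist 3.36 F [1.2 0.3 0.2] open -0.0003 pos [0.5288 0.1253 0.1724] [-1.8e+02 -1.0e-01  3.9e+00]
```

```bash
python3 -m creep '[[0,[-0.9,0,0.6],[0,0,0]],[0,[-0.9,0,0.7],[0,0,0]],[0,[-0.9,0,0.8],[0,0,0]],[0,[-0.8,0,0.8],[0,0,0]],[0,[-0.7,0,0.8],[0,0,0]],[0,[-0.7,0,0.8],[0,0,0]],[0,[-0.6,0,0.9],[0,0,0]],[0,[-0.5,0,1],[0,0,0]],[0,[-0.4,0,1],[0,0,0]],[0,[-0.3,0,1],[0,0,0]],[0,[-0.3,0,0.8],[0,0,0]],[0,[-0.2,0,0.6],[0,0,0]]]'
python3 -c "
from h import *
delta(ch(-51,40,69))"
```

```text
time_s: 11.85
eef_pos: [0.4562, 0.1199, 0.0724]
eef_rot: [180.0, 0.2, 3.9]
wrist_force: [-0.3, -0.5, 1.2]
opening: -0.0
t 11.85 delta cm [0.11 0.02 0.34] dist 0.36 F [-0.3 -0.5  1.2] open -0.0 pos [0.4562 0.1199 0.0724] [180.    0.2   3.9]
```

```bash
python3 -m creep '[[0,[0,0,0.3],[0,0,0]],[0,[0,0,0.2],[0,0,0]],[0,[0,0,0.2],[0,0,0]],[0,[0,0,0.1],[0,0,0]],[0,[0,0,0],[0,0,0]]]'
```

```text
time_s: 12.27
eef_pos: [0.4563, 0.12, 0.0682]
eef_rot: [179.9, 0.2, 3.9]
wrist_force: [-11.0, -3.3, 26.2]
opening: 0.0001
```

```bash
python3 -m creep '[[0,[0,0,-0.5],[0,0,0]],[0,[0,0,-1.5],[0,0,0]],[0,[0,0,-2.5],[0,0,0]],[0,[-0.3,0,-3],[0,0,0]],[0,[-0.5,0,-3.5],[0,0,0]],[0,[-0.5,0,-3.5],[0,0,0]],[0,[0,0,-3],[0,0,0]],[0,[0,0,-1.5],[0,0,0]],[0,[0,0,0],[0,0,0]]]'
python3 - <<'E'
from h import *
d=grab("wrist");cv2.imwrite("pics/w5.png",d["img"]);C=cloud(d).reshape(-1,3)
a=np.radians(CH[2]);q=C-[CH[0],CH[1],0];X=(q[:,0]*np.cos(a)+q[:,1]*np.sin(a))*1e3;Y=(-q[:,0]*np.sin(a)+q[:,1]*np.cos(a))*1e3;Z=C[:,2]*1e3
for y0 in range(90,175,6):
    m=(abs(X)<40)&(Y>=y0)&(Y<y0+6)&(Z>72)
    if m.any(): print(y0,m.sum(),"z",Z[m].min().round(),Z[m].max().round(),"x",X[m].min().round(),X[m].max().round())
m=(abs(Y)<80)&(X>-76)&(X<-58)&(Z>50)&(Z<90); print("rail z",np.median(Z[m]),m.sum())
m=(abs(Y)<80)&(X>-50)&(X<50)&(Z>50)&(Z<90); print("plate z",np.median(Z[m]),m.sum())
delta(ch(0,122,215),[180,0,4.1])
E
```

```text
time_s: 13.02
eef_pos: [0.4471, 0.1203, 0.2601]
eef_rot: [-179.9, -0.5, 3.9]
wrist_force: [0.4, 0.1, -0.3]
opening: 0.0002
90 11 z 127.0 129.0 x -4.0 6.0
96 134 z 122.0 132.0 x -6.0 9.0
102 104 z 124.0 138.0 x -7.0 11.0
108 136 z 105.0 140.0 x -7.0 11.0
114 200 z 73.0 137.0 x -13.0 17.0
120 149 z 83.0 134.0 x -13.0 17.0
126 68 z 88.0 109.0 x -12.0 16.0
132 328 z 94.0 144.0 x -10.0 14.0
138 369 z 92.0 164.0 x -10.0 13.0
144 469 z 72.0 182.0 x -12.0 16.0
150 398 z 72.0 185.0 x -13.0 17.0
156 188 z 73.0 186.0 x -13.0 17.0
162 8 z 180.0 182.0 x -0.0 5.0
rail z 69.44801837647614 1884
plate z 66.61828574722247 15254
t 13.0667 delta cm [ 6.2  -8.14  4.3 ] dist 11.09 rotvec [-0.02 -0.25 -0.18] F [ 0.1 -0.   0.9] open -0.0001 pos [0.4458 0.1198 0.2577] [-180.    -0.2    3.9]
```

View pics/w5.png

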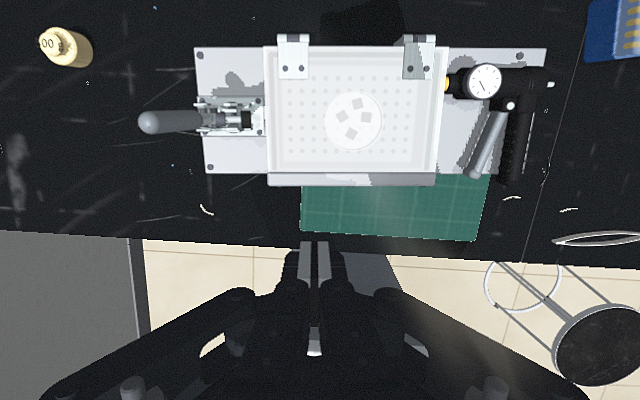

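```bash
python3 -m creep '[[0,[1,-1.1,0],[0,0,0]],[0,[1.7,-2,0],[0,0,0]],[0,[1.7,-2,0],[0,0,0]],[0,[1.2,-1.5,0],[0,0,0]],[0,[0.8,-0.9,0],[0,0,0]],[0,[0,0,0.8],[0,0,0]],[0,[0,0,1.8],[0,0,0]],[0,[0,0,2.4],[0,0,0]],[0,[0,0,2.2],[0,0,0]],[0,[0,0,1.6],[0,0,0]],[0,[0,0,0.7],[0,0,0]],[0,[0,0,0],[0,0,0]]]'
python3 -c "
from h import *
delta(ch(2,132,163))"
```

```text
time_s: 14.07
eef_pos: [0.5013, 0.1965, 0.1582]
eef_rot: [179.9, 0.3, 3.9]
wrist_force: [-0.6, 0.7, -0.7]
opening: -0.0
t 14.0667 delta cm [ 0.35 -1.86 -0.48] dist 1.95 F [-0.6  0.7 -0.7] open -0.0 pos [0.5013 0.1965 0.1582] [179.9   0.3   3.9]
```

```bash
python3 -m creep '[[0,[0.2,-0.9,-0.2],[0,0,0]],[0,[0.2,-1,-0.2],[0,0,0]],[0,[0,-1,0],[0,0,0]],[0,[0,-1.1,0.2],[0,0,0]],[0,[0,-1.1,0.4],[0,0,0]],[0,[0,-1,0.6],[0,0,0]],[0,[0,-0.8,0.7],[0,0,0]],[0,[0,-0.7,0.8],[0,0,0]],[0,[0,-0.6,0.8],[0,0,0]],[0,[0,-0.3,0],[0,0,0]]]'
python3 - <<'E'
from h import *
delta(ch(2,196,111))
d=grab("wrist");cv2.imwrite("pics/w6.png",d["img"])
E
```

```text
time_s: 14.9
eef_pos: [0.4998, 0.2847, 0.1276]
eef_rot: [180.0, 0.2, 4.0]
wrist_force: [0.2, -0.1, -0.4]
opening: -0.0004
t 14.9 delta cm [-0.12  0.55  1.66] dist 1.75 F [ 0.2 -0.1 -0.4] open -0.0004 pos [0.4998 0.2847 0.1276] [180.    0.2   4. ]
```

View pics/w6.png

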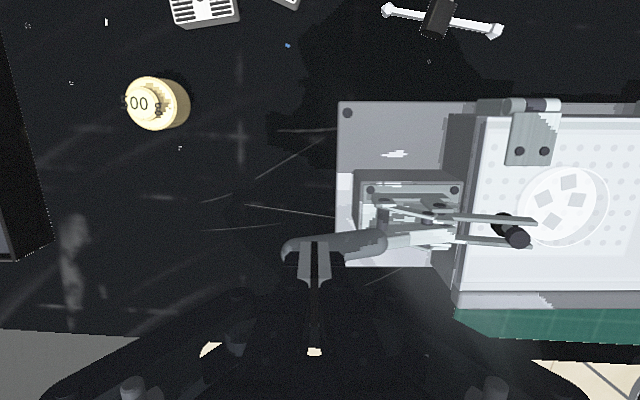

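```bash
python3 -m creep '[[0,[0,0.4,0.5],[0,0,0]],[0,[0,0.4,0.7],[0,0,0]],[0,[0,0.3,0.8],[0,0,0]],[0,[0,0,0.8],[0,0,0]],[0,[0,0,0.5],[0,0,0]],[0,[0,0,0.3],[0,0,0]],[0,[0,0,0],[0,0,0]]]'
python3 -c "
from h import *
delta(ch(2,196,91))"
```

```text
time_s: 15.53
eef_pos: [0.5018, 0.2722, 0.0928]
eef_rot: [180.0, 0.1, 3.9]
wrist_force: [0.6, -0.1, -0.0]
opening: -0.0003
t 15.5333 delta cm [-0.23 -0.71  0.18] dist 0.77 F [ 0.6 -0.1 -0. ] open -0.0003 pos [0.5018 0.2722 0.0928] [1.8e+02 1.0e-01 3.9e+00]
```

```bash
python3 -m creep '[[0,[0,-0.1,0.15],[0,0,0]],[0,[0,-0.1,0.15],[0,0,0]],[0,[0,0,0.1],[0,0,0]],[0,[0,0,0.1],[0,0,0]],[0,[0,0,0],[0,0,0]],[0,[0,0,0],[0,0,0]]]'
```

```text
time_s: 16.03
eef_pos: [0.5025, 0.275, 0.0893]
eef_rot: [-180.0, -0.1, 3.9]
wrist_force: [-0.1, -0.7, 2.9]
opening: 0.0002
```

```bash
python3 -m creep '[[0,[0,0,0.1],[0,0,0]],[0,[0,0,0.1],[0,0,0]],[0,[0,0,0.1],[0,0,0]],[0,[0,0,0],[0,0,0]]]'
```

```text
time_s: 16.37
eef_pos: [0.5025, 0.2752, 0.0862]
eef_rot: [-180.0, -0.1, 3.9]
wrist_force: [-0.5, 1.0, 6.4]
opening: -0.0002
```

```bash
python3 -m creep '[[0,[0,0,0.1],[0,0,0]],[0,[0,0,0.1],[0,0,0]],[0,[0,0,0.1],[0,0,0]],[0,[0,0,0],[0,0,0]]]'
```

```text
time_s: 16.7
eef_pos: [0.5026, 0.2752, 0.0836]
eef_rot: [-180.0, -0.1, 3.9]
wrist_force: [-1.1, -0.3, 8.9]
opening: 0.0009
```

```bash
python3 - <<'E'
from h import *
d=grab("wrist");e=grab("scene")
c=e["img"];u,v=map(int,proj(e,ctrl.get_state()["eef_pos"]));print(u,v)
z=cv2.resize(c[max(0,v-60):v+60,max(0,u-60):u+100],(530,398),interpolation=cv2.INTER_CUBIC)
cv2.imwrite("pics/w7.png",np.vstack([cv2.resize(d["img"][130:360,180:580],(530,305)),z[:290]]))
C=cloud(d).reshape(-1,3)
a=np.radians(CH[2]);q=C-[CH[0],CH[1],0];X=(q[:,0]*np.cos(a)+q[:,1]*np.sin(a))*1e3;Y=(-q[:,0]*np.sin(a)+q[:,1]*np.cos(a))*1e3;Z=C[:,2]*1e3
for y0 in range(50,235,8):
    m=(X<30)&(X>-12)&(Y>=y0)&(Y<y0+8)&(Z>70)&(Z<200)
    if m.any(): print(y0,m.sum(),"z",Z[m].min().round(),np.median(Z[m]).round(),Z[m].max().round(),"x",X[m].min().round(),X[m].max().round())
E
```

```text
229 192
66 210 z 73.0 92.0 95.0 x -6.0 11.0
74 1023 z 71.0 92.0 102.0 x -8.0 11.0
82 870 z 71.0 92.0 102.0 x -8.0 11.0
90 449 z 81.0 89.0 93.0 x -8.0 11.0
98 438 z 79.0 88.0 92.0 x -7.0 11.0
106 334 z 80.0 88.0 91.0 x -8.0 11.0
114 771 z 70.0 92.0 100.0 x -12.0 17.0
122 1228 z 70.0 92.0 172.0 x -12.0 18.0
130 1920 z 78.0 163.0 175.0 x -10.0 20.0
138 2891 z 73.0 163.0 175.0 x -10.0 20.0
146 4200 z 70.0 160.0 173.0 x -12.0 19.0
154 4275 z 70.0 148.0 168.0 x -12.0 18.0
162 2781 z 76.0 141.0 173.0 x -4.0 20.0
170 2574 z 75.0 160.0 181.0 x -5.0 26.0
178 4411 z 74.0 161.0 181.0 x 8.0 27.0
186 3875 z 72.0 142.0 173.0 x -7.0 24.0
194 4601 z 71.0 157.0 181.0 x -7.0 27.0
202 3527 z 70.0 163.0 181.0 x -4.0 27.0
210 2311 z 70.0 141.0 180.0 x -4.0 25.0
218 2762 z 71.0 146.0 172.0 x -3.0 19.0
226 4083 z 136.0 158.0 173.0 x -3.0 19.0
234 2312 z 146.0 165.0 175.0 x 4.0 19.0
```

View pics/w7.png

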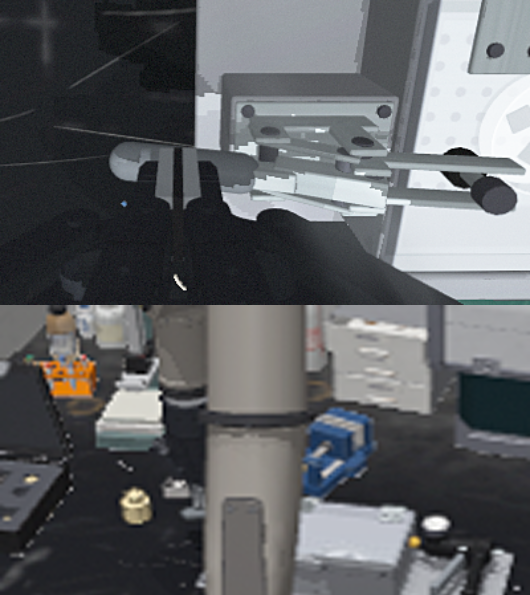

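```bash
python3 - <<'E'
from h import *
d=load("wrist");C=cloud(d);a=np.radians(CH[2])
def c(p):
    q=p-[CH[0],CH[1],0];return np.round([(q[0]*np.cos(a)+q[1]*np.sin(a))*1e3,(-q[0]*np.sin(a)+q[1]*np.cos(a))*1e3,p[2]*1e3],1)
for u in (266,272,278,284,290,296,330,336,342,350,358,366): print(u,[list(c(C[v,u])) for v in (242,246,250,254,258)])
delta(ch(0,200,82))
E
```

```text
266 [[np.float64(7.8), np.float64(217.5), np.float64(70.7)], [np.float64(7.5), np.float64(216.9), np.float64(75.1)], [np.float64(5.4), np.float64(216.9), np.float64(75.6)], [np.float64(3.0), np.float64(217.1), np.float64(75.5)], [np.float64(0.8), np.float64(217.1), np.float64(75.7)]]
272 [[np.float64(9.0), np.float64(213.9), np.float64(73.4)], [np.float64(7.8), np.float64(213.6), np.float64(75.7)], [np.float64(5.8), np.float64(213.6), np.float64(76.4)], [np.float64(4.8), np.float64(213.4), np.float64(78.9)], [np.float64(1.5), np.float64(213.7), np.float64(77.2)]]
278 [[np.float64(9.4), np.float64(210.6), np.float64(74.3)], [np.float64(8.1), np.float64(210.4), np.float64(76.3)], [np.float64(6.0), np.float64(210.4), np.float64(76.8)], [np.float64(4.5), np.float64(210.3), np.float64(78.4)], [np.float64(2.2), np.float64(210.4), np.float64(78.4)]]
284 [[np.float64(9.2), np.float64(207.4), np.float64(73.8)], [np.float64(8.6), np.float64(207.1), np.float64(77.4)], [np.float64(6.7), np.float64(207.1), np.float64(78.3)], [np.float64(5.2), np.float64(207.0), np.float64(79.8)], [np.float64(12.6
[... 1769 characters left out ...]
[[np.float64(-0.3), np.float64(165.0), np.float64(53.6)], [np.float64(10.0), np.float64(169.0), np.float64(80.5)], [np.float64(9.3), np.float64(169.4), np.float64(83.6)], [np.float64(8.3), np.float64(169.7), np.float64(86.1)], [np.float64(6.7), np.float64(169.8), np.float64(87.3)]]
366 [[np.float64(0.0), np.float64(160.3), np.float64(54.2)], [np.float64(9.2), np.float64(164.6), np.float64(78.9)], [np.float64(9.3), np.float64(165.4), np.float64(83.7)], [np.float64(8.0), np.float64(165.6), np.float64(85.4)], [np.float64(6.9), np.float64(165.9), np.float64(87.6)]]
t 16.8 delta cm [-0.54 -0.82  0.17] dist 0.99 F [-1.5  0.1  8. ] open 0.0001 pos [0.5026 0.2752 0.0837] [-1.8e+02 -1.0e-01  3.9e+00]
```

```bash
python3 -m creep '[[0,[0,0,-0.4],[0,0,0]],[0,[0,0,-0.5],[0,0,0]],[0,[0,0,-0.8],[0,0,0]],[0,[0,0,-1.5],[0,0,0]],[0,[0,0,-2.5],[0,0,0]],[0,[-0.3,0.5,-3],[0,0,0]],[0,[-0.3,1,-3],[0,0,0]],[0,[-0.3,1.5,-2],[0,0,0]],[0,[-0.3,2,-1],[0,0,0]],[0,[0,2,0],[0,0,0]]]'
cat > clampchk.py <<'E'
from h import *
d=grab("wrist");C=cloud(d).reshape(-1,3);a=np.radians(CH[2])
q=C-[CH[0],CH[1],0];X=(q[:,0]*np.cos(a)+q[:,1]*np.sin(a))*1e3;Y=(-q[:,0]*np.sin(a)+q[:,1]*np.cos(a))*1e3;Z=C[:,2]*1e3
for y0 in range(60,236,8):
    m=(X<16)&(X>-14)&(Y>=y0)&(Y<y0+8)&(Z>70)&(Z<200)
    if m.any(): print(y0,m.sum(),"top z",np.percentile(Z[m],95).round(),"x",X[m].min().round(),X[m].max().round())
m=(Y>165)&(Z>60)&(Z<200)&(abs(X)<25);print("end y",np.percentile(Y[m],99))
for y0 in (-60,-30,0,30,60):
    m=(abs(Y-y0)<12)&(X>-76)&(X<-60)&(Z>50)&(Z<90); print("rail z",y0,np.median(Z[m]).round(1))
s=ctrl.get_state()
E
python3 clampchk.py; python3 -c "
from h import *
delta(ch(0,200,82))"
```

```text
time_s: 17.63
eef_pos: [0.4956, 0.2044, 0.2328]
eef_rot: [-179.9, -0.2, 4.0]
wrist_force: [0.7, -0.7, -0.1]
opening: -0.0001
60 14 top z 89.0 x -7.0 11.0
68 117 top z 97.0 x -7.0 11.0
76 196 top z 97.0 x -7.0 11.0
84 102 top z 89.0 x -6.0 11.0
92 85 top z 89.0 x -6.0 11.0
100 82 top z 89.0 x -7.0 11.0
108 121 top z 95.0 x -12.0 16.0
116 251 top z 98.0 x -12.0 16.0
124 268 top z 96.0 x -12.0 16.0
132 174 top z 95.0 x -9.0 14.0
140 175 top z 93.0 x -10.0 14.0
148 231 top z 94.0 x -12.0 16.0
156 176 top z 93.0 x -12.0 16.0
164 147 top z 94.0 x -5.0 10.0
172 148 top z 94.0 x -5.0 10.0
180 138 top z 93.0 x -5.0 10.0
188 140 top z 92.0 x -6.0 10.0
196 141 top z 91.0 x -4.0 10.0
204 139 top z 91.0 x -5.0 10.0
212 87 top z 90.0 x -5.0 10.0
end y 217.47958022672339
rail z -60 69.6
rail z -30 69.7
rail z 0 69.5
rail z 30 69.6
rail z 60 69.5
t 17.6833 delta cm [ 0.58 -8.53 14.88] dist 17.16 F [ 0.6 -3.5 -0.7] open -0.0 pos [0.4961 0.1981 0.2311] [ 1.798e+02 -1.000e-01  3.600e+00]
```

```bash
sed -i 's/^CH=.*/CH=[0.513,0.0825,4.1]/' h.py; python3 -m creep '[[8.5,[-0.2,1,0],[0,0,0]],[8.5,[-0.4,2.2,0],[0,0,0]],[8.5,[-0.4,3,0],[0,0,0]],[8.5,[-0.4,3.3,0],[0,0,0]],[8.5,[-0.4,3.4,0],[0,0,0]],[8.5,[-0.4,3.4,0.5],[0,0,0]],[8.5,[-0.4,3.4,1],[0,0,0]],[8.5,[-0.4,3.3,1.5],[0,0,0]],[8.5,[-0.2,3,2],[0,0,0]],[8.5,[-0.1,2,1.5],[0,0,0]],[8.5,[0,1,1],[0,0,0]],[8.5,[0,0.5,0.3],[0,0,0]]]' 50
python3 - <<'E'
from h import *
delta(ch(-45,-181,18),[180,0,4.1])
d=grab("wrist");C=cloud(d).reshape(-1,3);a=np.radians(CH[2])
q=C-[CH[0],CH[1],0];X=(q[:,0]*np.cos(a)+q[:,1]*np.sin(a))*1e3;Y=(-q[:,0]*np.sin(a)+q[:,1]*np.cos(a))*1e3;Z=C[:,2]*1e3
for x0 in range(-85,10,10):
    for y0,y1 in ((-176,-130),(-215,-177)):
        m=(abs(X-x0)<3)&(Y>y0)&(Y<y1)&(Z>35)&(Z<60)
        if m.any(): print(x0,m.sum(),"y",np.percentile(Y[m],[2,50,98]).round(1),"z",np.median(Z[m]).round(1))
cv2.imwrite("pics/w8.png",d["img"])
E
```

```text
time_s: 18.68
eef_pos: [0.4806, -0.0936, 0.1498]
eef_rot: [-179.9, 0.2, 3.8]
wrist_force: [0.2, -0.1, -0.1]
opening: 0.0848
t 18.6833 delta cm [ 0.05  0.78 13.18] dist 13.2 rotvec [-0.06  0.23 -0.29] F [ 0.2 -0.1 -0.1] open 0.0848 pos [ 0.4806 -0.0936  0.1498] [-179.9    0.2    3.8]
-75 171 y [-199.9 -190.1 -180.3] z 50.7
-65 124 y [-151.9 -145.3 -138.2] z 48.6
-65 143 y [-198.7 -190.1 -181.9] z 49.9
-55 92 y [-154.5 -148.7 -143.4] z 48.1
-55 145 y [-198.4 -189.8 -181.9] z 49.9
-45 94 y [-157.4 -152.1 -146.4] z 48.0
-45 155 y [-199.1 -190.5 -181.8] z 49.8
-35 100 y [-160.7 -155.1 -149.3] z 47.8
-35 159 y [-198.8 -190.3 -181.8] z 49.8
-25 102 y [-163.3 -157.8 -152. ] z 48.0
-25 172 y [-199.3 -190.2 -181.7] z 49.9
-15 111 y [-165.9 -160.5 -154.9] z 48.0
-15 170 y [-199.1 -190.1 -181.7] z 49.7
-5 115 y [-169.1 -163.7 -158. ] z 47.9
-5 168 y [-198.8 -189.9 -181.7] z 50.0
5 128 y [-175.3 -167.4 -160.6] z 51.8
5 197 y [-199.1 -188.9 -178.4] z 51.5
```

View pics/w8.png

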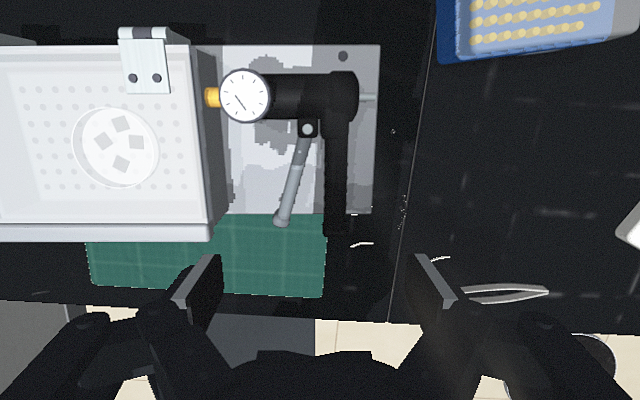

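```bash
python3 -m creep '[[8.5,[0.1,0.4,0.5],[0,0,0]],[8.5,[0,0.4,1.2],[0,0,0]],[8.5,[0,0,2],[0,0,0]],[8.5,[0,0,2.2],[0,0,0]],[8.5,[0,0,2.2],[0,0,0]],[8.5,[0,0,2],[0,0,0]],[8.5,[0,0,1.4],[0,0,0]],[8.5,[0,0,0.9],[0,0,0]],[8.5,[0,0,0.5],[0,0,0]],[8.5,[0,0,0.3],[0,0,0]],[8.5,[0,0,0],[0,0,0]]]'
python3 -c "
from h import *
delta(ch(-45,-181,18),[180,0,4.1])"
```

```text
time_s: 19.65
eef_pos: [0.4844, -0.1, 0.0201]
eef_rot: [-180.0, -0.0, 4.0]
wrist_force: [-0.1, -0.1, -0.3]
opening: 0.0852
t 19.65 delta cm [-0.34  0.11  0.21] dist 0.42 rotvec [-0.   -0.04 -0.12] F [-0.1 -0.1 -0.3] open 0.0852 pos [ 0.4844 -0.1     0.0201] [-180.   -0.    4.]
```

```bash
python3 -m creep '[[8.5,[-0.3,0.1,0],[0,0,0]],[7,[0,0,0],[0,0,0]],[6,[0,0,0],[0,0,0]],[5,[0,0,0],[0,0,0]],[4.2,[0,0,0],[0,0,0]],[3.4,[0,0,0],[0,0,0]],[3.2,[0,0,0],[0,0,0]],[3.2,[0,0,0],[0,0,0]],[3.2,[0,0,0],[0,0,0]],[3.2,[0,0,0],[0,0,0]],[3.2,[0,0,0],[0,0,0]],[3.2,[0,0,0],[0,0,0]]]' 50
```

```text
time_s: 20.65
eef_pos: [0.4813, -0.1017, 0.0212]
eef_rot: [179.9, -0.0, 4.0]
wrist_force: [-2.8, 1.4, 9.4]
opening: 0.0355
```

```bash
python3 -m creep '[[2.5,[0,0,0],[0,0,0]],[2.5,[0,0,0],[0,0,0]],[2.5,[0,0,0],[0,0,0]]]' 80
python3 - <<'E'
from h import *
d=grab("wrist");cv2.imwrite("pics/w9.png",d["img"][150:350,200:440].repeat(2,0).repeat(2,1));print(ctrl.get_state()["opening"],ctrl.get_state()["wrist_force"])
E
```

```text
time_s: 20.9
eef_pos: [0.4814, -0.1021, 0.0214]
eef_rot: [179.9, -0.0, 4.1]
wrist_force: [-3.0, 1.4, 10.6]
opening: 0.0342
0.034204964613282596 [-3.97813634  0.64506583 11.45968223]
```

View pics/w9.png

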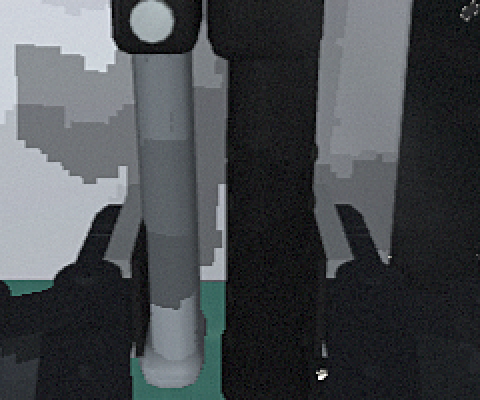

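The trigger is parallel to the grip, so that was a full squeeze. Next I release it fully, squeeze again and release.

```bash
python3 -m creep '[[8,[0,0,0],[0,0,0]],[8,[0,0,0],[0,0,0]],[8,[0,0,0],[0,0,0]],[8,[0,0,0],[0,0,0]],[8,[0,0,0],[0,0,0]],[8,[0,0,0],[0,0,0]],[8,[0,0,0],[0,0,0]],[8,[0,0,0],[0,0,0]],[8,[0,0,0],[0,0,0]],[8,[0,0,0],[0,0,0]]]' 60
python3 -c "
from h import *
d=grab('wrist');C=cloud(d).reshape(-1,3);a=np.radians(CH[2])
q=C-[CH[0],CH[1],0];X=(q[:,0]*np.cos(a)+q[:,1]*np.sin(a))*1e3;Y=(-q[:,0]*np.sin(a)+q[:,1]*np.cos(a))*1e3;Z=C[:,2]*1e3
for x0 in (-25,-35):
    m=(abs(X-x0)<3)&(Y>-176)&(Y<-130)&(Z>44)&(Z<52);print(x0,np.median(Y[m]))"
python3 -m creep '[[7,[0,0,0],[0,0,0]],[6,[0,0,0],[0,0,0]],[5,[0,0,0],[0,0,0]],[4.2,[0,0,0],[0,0,0]],[3.4,[0,0,0],[0,0,0]],[3,[0,0,0],[0,0,0]],[3,[0,0,0],[0,0,0]],[3,[0,0,0],[0,0,0]],[3,[0,0,0],[0,0,0]],[3,[0,0,0],[0,0,0]],[3,[0,0,0],[0,0,0]],[3,[0,0,0],[0,0,0]]]' 80
python3 -m creep '[[8.4,[0,0,0],[0,0,0]],[8.4,[0,0,0],[0,0,0]],[8.4,[0,0,0],[0,0,0]],[8.4,[0,0,0],[0,0,0]],[8.4,[0,0,0],[0,0,0]],[8.4,[0,0,0],[0,0,0]],[8.4,[0,0,0],[0,0,0]],[8.4,[0,0,0],[0,0,0]],[8.4,[0,0,0],[0,0,0]],[8.4,[0,0,0],[0,0,0]]]'
```

```text
time_s: 21.78
eef_pos: [0.4809, -0.1019, 0.0199]
eef_rot: [180.0, 0.0, 3.9]
wrist_force: [-0.8, -0.1, -0.3]
opening: 0.08
-25 -158.06770524259545
-35 -151.14799445323712
time_s: 22.83
eef_pos: [0.481, -0.1021, 0.0209]
eef_rot: [179.9, 0.0, 4.1]
wrist_force: [-2.8, 1.0, 10.6]
opening: 0.0338
time_s: 23.67
eef_pos: [0.4809, -0.1019, 0.0199]
eef_rot: [180.0, 0.0, 3.9]
wrist_force: [0.2, 0.7, -0.3]
opening: 0.0842
```

Both squeezes went to full travel, and after the first the trigger came back to its released place (y −158 at x −25). Now I back off upward and do the final check.

```bash
python3 -m creep '[[8.4,[0,0,-0.4],[0,0,0]],[8.4,[0,0,-1],[0,0,0]],[8.4,[0,0,-2],[0,0,0]],[8.4,[0,0,-3],[0,0,0]],[8.4,[0,0,-3.5],[0,0,0]],[8.4,[0,0,-3.5],[0,0,0]],[8.4,[0,0,-3.5],[0,0,0]],[8.4,[0,-1,-3],[0,0,0]],[8.4,[0,-2,-2],[0,0,0]],[8.4,[0,-2,-1],[0,0,0]],[8.4,[0,-1,0],[0,0,0]],[8.4,[0,0,0],[0,0,0]]]'
python3 clampchk.py | tail -9
python3 - <<'E'
from h import *
d=load("wrist");cv2.imwrite("pics/w10.png",d["img"])
C=cloud(d).reshape(-1,3);a=np.radians(CH[2])
q=C-[CH[0],CH[1],0];X=(q[:,0]*np.cos(a)+q[:,1]*np.sin(a))*1e3;Y=(-q[:,0]*np.sin(a)+q[:,1]*np.cos(a))*1e3;Z=C[:,2]*1e3
for x0 in (-25,-45):
    m=(abs(X-x0)<3)&(Y>-176)&(Y<-130)&(Z>44)&(Z<52);print(x0,np.median(Y[m]))
E
```

```text
time_s: 24.67
eef_pos: [0.4769, -0.0392, 0.2499]
eef_rot: [-180.0, -0.1, 4.2]
wrist_force: [-0.3, -0.4, -0.9]
opening: 0.0842
164 165 top z 95.0 x -8.0 7.0
172 127 top z 94.0 x -8.0 7.0
180 21 top z 92.0 x -7.0 8.0
end y 184.29241119269068
rail z -60 69.3
rail z -30 69.3
rail z 0 69.4
rail z 30 69.5
rail z 60 69.5
-25 -156.6166204228847
-45 -150.780197816832
```

View pics/w10.png

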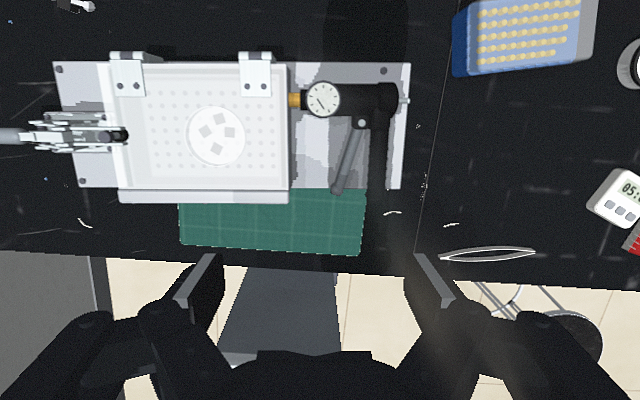

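The lid is shut over the dish and the clamp arm lies on it (127,135). The trigger at (345,160) is released, and the tip box, timer and tweezers are in place.

```bash
python3 -c "
from workcell import ctrl
print(ctrl.close_job())"
```

```text
the job is handed in; nothing more can be done
None
```

I carried out the whole job in order and handed it in at about 24.7 s of robot time, well under the 72 s limit. `close_job` gave no verdict.

**Dish:** I set it down inside the chamber with at most 8 N of contact, and later pictures show it level under the lid.

**Lid:** It is shut. The rail's top read 69.3–69.5 mm along its length, against 69 mm expected.

**Clamp:** The handle is fully down. After I let go, the top of its sleeve near the end read 90 mm, as expected, and its end lay at y about 217.5 mm against 219. While pressing, I pushed it about 8 mm past its stop with 9 N, and it sprang back to the expected place.

**Pump:** I squeezed and released twice. The opening at full squeeze read 34 mm (35.5 mm at the lower grip force), against 37 mm expected. I put that down to give in the gripper, because the picture of the first squeeze shows the trigger parallel to the grip. The trigger was measured back at its released place, within about 2 mm, after both releases.

**Other checks:** The highest wrist force I saw was about 29 N, when pressing the lid shut. The tweezers, tip box and timer look undisturbed in the last picture. The thickness gauge is only partly in that view, but the arm never came near it after I picked up the dish. The last view also cut off the clamp handle's outer end, so the handle figures come from the earlier look just after I let go.

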